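Check the jar caps and pack the jars in the snap-lock box

TASK

Put the white storage jars away: some of their metal screw caps have worked loose, so find those with a twisting tug and screw them fully tight (clockwise) before the jar goes into the white box, standing upright, one jar to a compartment. When all the jars are in, shut the lid fully, and only then flip all four side clips down flat against the box. Leave the mug, the creamer tin and the sugar bowl where they stand.

Things in the scene. Friction and masses are not known exactly. Their poses are not given: they have to be found in the camera images.
- box: White open box, fixed, 130 deep (its x) x 296 wide (y) x 75 mm high, walls and floor 4 mm. Origin: centre of underside; z up; at yaw 0 +x points away from the robot (hinge side), +y to its left. Three dividers, tops 30 mm above the underside, make four compartments 122 (x) x 69 mm (y) centred at y = -109, -36, +36, +109 mm; one jar stands in each.
- lid (a joint): Grey lid, hinged on the box's rear top edge (axis along box y through box x = +65, z = +75 mm). 0 = shut; starts open at 1.75 to 1.95 (upright, leaning back); at most 2.0. Stiff hinge (0.3 N m): stays where left, takes 3 to 5 N near the free edge. 134 x 300 mm, 30 mm thick over its skirt; shut, its top is 105 mm above the counter.
- lid_top (a point): Point on the lid's outer (upper) face, on its centre line, 100 mm from the hinge axis toward the free edge. z of this frame is the outward normal of the lid's outer face.
- clip_front_left (a joint): White snap clip on the lid's front edge, robot's-left end: a flap 40 mm wide, 45 long, 5 thick. With the lid shut its hinge lies at x = -69, y = +85, z = +81 mm in the box frame and it swings out toward box -x. 0 = down, flat on the box wall; 1.57 = straight out; starts at 1.3 to 1.9, at most 2.0. Friction (0.04 N m) holds it where left; 1 to 2 N near its free end turns it.
- clip_front_left_tip (a point): Middle of the free end of that clip, 45 mm from its hinge axis.
- clip_front_right (a joint): White snap clip on the lid's front edge, robot's-right end: a flap 40 mm wide, 45 long, 5 thick. With the lid shut its hinge lies at x = -69, y = -85, z = +81 mm in the box frame and it swings out toward box -x. 0 = down, flat on the box wall; 1.57 = straight out; starts at 1.3 to 1.9, at most 2.0. Friction (0.04 N m) holds it where left; 1 to 2 N near its free end turns it.
- clip_front_right_tip (a point): Middle of the free end of that clip, 45 mm from its hinge axis.
- clip_left (a joint): White snap clip on the lid's left (+y) side edge: a flap 40 mm wide, 45 long, 5 thick. With the lid shut its hinge lies at x = 0, y = +152, z = +81 mm in the box frame and it swings out toward box +y. 0 = down, flat on the box wall; 1.57 = straight out; starts at 1.3 to 1.9, at most 2.0. Friction (0.04 N m) holds it where left; 1 to 2 N near its free end turns it.
- clip_left_tip (a point): Middle of the free end of that clip, 45 mm from its hinge axis.
- clip_right (a joint): White snap clip on the lid's right (-y) side edge: a flap 40 mm wide, 45 long, 5 thick. With the lid shut its hinge lies at x = 0, y = -152, z = +81 mm in the box frame and it swings out toward box -y. 0 = down, flat on the box wall; 1.57 = straight out; starts at 1.3 to 1.9, at most 2.0. Friction (0.04 N m) holds it where left; 1 to 2 N near its free end turns it.
- clip_right_tip (a point): Middle of the free end of that clip, 45 mm from its hinge axis.
- jar_a: Round white ceramic jar with a knurled bare-metal screw cap; all jars look alike; 3 or 4 are present (None = absent). 90 mm tall, body 56 mm diameter up to 52 mm height, then narrowing to the neck. About 0.45 kg. Origin: centre of its underside, z up. A small raised tab on the shoulder lies on its +x side. Can be carried by its cap.
- cap_a (a joint): That jar's screw cap, 46 mm diameter, 64 to 90 mm above the jar's underside. 0 = fully tight (hard stop); grows as it unscrews (counter-clockwise from above). Loose: 0.5 to 1.2 rad at start; tight: 0. A loose one turns with 0.025 N m, less than the jar's friction on the counter; a tight one turns the whole jar. When tight the dark bar on the cap points over the shoulder tab.
- jar_b: Round white ceramic jar with a knurled bare-metal screw cap; all jars look alike; 3 or 4 are present (None = absent). 90 mm tall, body 56 mm diameter up to 52 mm height, then narrowing to the neck. About 0.45 kg. Origin: centre of its underside, z up. A small raised tab on the shoulder lies on its +x side. Can be carried by its cap.
- cap_b (a joint): That jar's screw cap, 46 mm diameter, 64 to 90 mm above the jar's underside. 0 = fully tight (hard stop); grows as it unscrews (counter-clockwise from above). Loose: 0.5 to 1.2 rad at start; tight: 0. A loose one turns with 0.025 N m, less than the jar's friction on the counter; a tight one turns the whole jar. When tight the dark bar on the cap points over the shoulder tab.
- jar_c: Round white ceramic jar with a knurled bare-metal screw cap; all jars look alike; 3 or 4 are present (None = absent). 90 mm tall, body 56 mm diameter up to 52 mm height, then narrowing to the neck. About 0.45 kg. Origin: centre of its underside, z up. A small raised tab on the shoulder lies on its +x side. Can be carried by its cap.
- cap_c (a joint): That jar's screw cap, 46 mm diameter, 64 to 90 mm above the jar's underside. 0 = fully tight (hard stop); grows as it unscrews (counter-clockwise from above). Loose: 0.5 to 1.2 rad at start; tight: 0. A loose one turns with 0.025 N m, less than the jar's friction on the counter; a tight one turns the whole jar. When tight the dark bar on the cap points over the shoulder tab.
- jar_d: Round white ceramic jar with a knurled bare-metal screw cap; all jars look alike; 3 or 4 are present (None = absent). 90 mm tall, body 56 mm diameter up to 52 mm height, then narrowing to the neck. About 0.45 kg. Origin: centre of its underside, z up. A small raised tab on the shoulder lies on its +x side. Can be carried by its cap.
- cap_d (a joint): That jar's screw cap, 46 mm diameter, 64 to 90 mm above the jar's underside. 0 = fully tight (hard stop); grows as it unscrews (counter-clockwise from above). Loose: 0.5 to 1.2 rad at start; tight: 0. A loose one turns with 0.025 N m, less than the jar's friction on the counter; a tight one turns the whole jar. When tight the dark bar on the cap points over the shoulder tab.
- blue_mug: Blue-grey mug 85 mm diameter, 96 mm tall; a bystander to leave alone. Origin: centre of its underside.
- creamer: Creamer tin with a blue lid, 55 mm diameter, 82 mm tall; a bystander to leave alone. Origin: centre of its underside.
- sugar_bowl: Small glass bowl, 77 mm diameter, 54 mm tall; a bystander to leave alone. Origin: centre of its underside.
There are look-alikes about, which are no part of the job. Leave any orange or yellow look-alike of the jar_c alone.

How it is judged (in metres and radians):
On the way, in this order (a step that is already met when the one before it is completed fails the run):
1. every jar stands upright in the box with its cap tight (x of jar_a in the frame of box between -0.061 and 0.061 m and y of jar_a in the frame of box between -0.144 and 0.144 m and z of each of jar_a, jar_b, jar_c, jar_d in the frame of box below 0.015 m and angle between each of jar_a, jar_b, jar_c, jar_d's own z axis and vertical below 0.15 rad and value of joint each of cap_a, cap_b, cap_c, cap_d below 0.12 rad and x of jar_b in the frame of box between -0.061 and 0.061 m and y of jar_b in the frame of box between -0.144 and 0.144 m and x of jar_c in the frame of box between -0.061 and 0.061 m and y of jar_c in the frame of box between -0.144 and 0.144 m and x of jar_d in the frame of box between -0.061 and 0.061 m and y of jar_d in the frame of box between -0.144 and 0.144 m), for 0.2 s.
2. the lid is shut on the jars (all of step 1 and value of joint lid below 0.06 rad), for 0.2 s.
3. all four clips are down, with the lid shut (value of joint lid below 0.06 rad and value of joint each of clip_front_left, clip_front_right, clip_left, clip_right below 0.15 rad), for 0.2 s.
At the end, for the whole second after the job is handed in: Every jar that is present stands upright (within 0.15 rad) and still on the box floor between its walls, its cap within 0.12 rad of fully tight; the lid is within 0.06 rad of shut; each of the four clips is within 0.15 rad of flat down (all of step 1 and all of step 3 and linear speed of each of jar_a, jar_b, jar_c, jar_d below 0.02 m/s); the robot touches nothing.
It fails at once if a jar goes into the box while its cap is loose (more than 0.2 rad) ((x of jar_a in the frame of box between -0.061 and 0.061 m and y of jar_a in the frame of box between -0.144 and 0.144 m and z of jar_a in the frame of box below 0.015 m and value of joint cap_a above 0.2 rad) or (x of jar_b in the frame of box between -0.061 and 0.061 m and y of jar_b in the frame of box between -0.144 and 0.144 m and z of jar_b in the frame of box below 0.015 m and value of joint cap_b above 0.2 rad) or (x of jar_c in the frame of box between -0.061 and 0.061 m and y of jar_c in the frame of box between -0.144 and 0.144 m and z of jar_c in the frame of box below 0.015 m and value of joint cap_c above 0.2 rad) or (x of jar_d in the frame of box between -0.061 and 0.061 m and y of jar_d in the frame of box between -0.144 and 0.144 m and z of jar_d in the frame of box below 0.015 m and value of joint cap_d above 0.2 rad)).
It fails at once if a clip is folded down (below 0.6 rad) while the lid is still open (above 0.4 rad) (value of joint lid above 0.4 rad and value of joint any of clip_front_left, clip_front_right, clip_left, clip_right below 0.6 rad).
It fails at once if the mug, creamer tin or sugar bowl is shifted more than 5 cm or tipped (distance of any of blue_mug, creamer, sugar_bowl from where it was at the start of the episode above 0.05 m or angle between any of blue_mug, creamer, sugar_bowl's own z axis and vertical above 0.5 rad).
Of jar_a, jar_b, jar_c, jar_d only 3 to 4 are there at a start; the rules pass over those that are not, and their reading is None.
At some moment in a run one of jar_a, jar_b, jar_c, jar_d may be knocked a few centimetres aside while the robot is not near it.
It also fails if it takes over 210 s, if anything falls off the work surface, if the arm or the gripper's body presses on something with over 40 N, if the wrist force passes 120 N, or if a joint passes its speed limit or range.

ROBOT

A 7-joint arm with a two-finger parallel gripper is mounted at the origin on a cart in front of the work surface, level with it; the furniture and walls round the work are solid. World frame = base frame: x ahead of the robot, y to its left, z up, the work surface at z = 0. Lengths are in mm, angles in rad, forces in N, time in s.
With the tool pointing down it reaches from about 400 to 900 mm from the base axis. Payload 5.6 kg.
Tool frame: the origin (TCP) lies midway between the tips of the shut fingers; the grasp point (between the pads) lies 19 mm behind it; x points along the fingers, y is the direction in which the jaws open and shut, and the axes are right-handed (so a half turn about x gives the same grasp; the last joint's range is limited). The gripper opens to 92 mm and grips with 3 to 60 N. Pads are 20 mm wide; open, the fingers measure 128 mm over their backs; the gripper's body (75 mm by 189 mm) begins 69 mm behind the grasp point.
Start: joints at [-1.193, 0.468, -0.012, 1.603, 0.006, 1.071, -0.056], TCP at [265.559, 593.285, 214.592] pointing down, gripper open.
Joint ranges: [-2.53, 2.53], [-0.31, 2.02], [-1.57, 1.55], [0.28, 2.44], [-1.29, 4.43], [0.15, 1.84], [-2.92, 2.92]. Speed limits (rad/s): [2.57, 2.57, 3.14, 3.14, 3.14, 3.14, 3.14].

INTERFACE

Orientations are given as a rotation vector (axis times angle).
In Python, from cell import robot, grip, kin, viewer gives the robot as it stands. Calls block until the motion is done:
- robot.movep(position, orientation): joint-space move of the TCP to a pose.
- robot.servo_line(position, feed=150, rotation=None): straight line of the TCP; rotation=None keeps the orientation; feed is the mean speed in mm/s.
- robot.goto_joints(angles): joint-space move.
- grip(opening, newtons=None): opening from 0.0 (shut) to 1.0 (fully open); newtons is the grip in N (None keeps the last); returns when the fingers have stopped.
- robot.hold(seconds).
- kin.ik(position, orientation): joint angles nearest the present ones, or None.
- robot.observe(): the state.
- viewer.read_camera(name): name is "scene" or "top" or "wrist"; returns the picture (420x560x3 uint8, red, green, blue); there is no depth.
- viewer.camera_info(name): a dict with "camera_matrix" (3x3 intrinsics, pixels), "R" (3x3) and "t" (3): a world point X has camera coordinates R X + t. Camera axes: x right, y down, z forward; pixel columns grow to the right and rows downward; lengths in mm; the calibration is good to about 2 mm. A picture is of the moment at which its call begins: read the wrist's pose just before it. camera_info takes no time and is no camera call; for the wrist camera it gives the pose at the moment of the call.
A pose or a line that the arm cannot do raises robot.IKError and nothing moves.
- robot.job_done(): hands the job in, once; it reports no verdict.
Trained networks look in the newest picture that a camera, given by its name, has taken for a name from the list of things; names that differ only in an ending like _2 or _b are one class to them, and where a whole thing is asked for, a point or a joint stands for the part that bears it (a point fixed in the world has none). Each returns a list of dicts, best first, with "confidence" (0 to 1); they miss things now and then, are a little off and sometimes report something else, mostly with a low value. They report only what shows in the picture. A call takes as long as a camera call. They do not tell look-alikes from the thing itself.
- viewer.silhouettes(name, camera): "mask" (420x560 bool, what is visible of it).
- viewer.pinpoint(name, camera): "at" ([x, y, z] in mm, in the coordinates of the camera as it stood for that picture, good to about 4 mm: a listed point, or the origin of a listed thing).
The state is a dict: "t": time; "joints": joint angles; "joint_velocities": joint speeds; "joint_torque": joint torques, N m; "tcp_pos": TCP position; "tcp_rot": TCP orientation; "contact_force": force on the tool from outside, world axes, zero at the start; "wrist_torque": the same for the moment, N m; "grip_width": opening from 0.0 (shut) to 1.0 (fully open).
Only numpy, scipy, OpenCV 4.12 (cv2) and the standard library are available. Lean on these libraries where they do the work, as an engineer would, in place of code of your own. Each camera call takes 0.05 s, during which the arm holds its last target.

## Working session

There is one attempt and no reset: what is moved stays moved. The work goes in short steps, each a Python script; the robot and the scene stay as the last script left them, time stands still between calls to the robot, and variables do not carry over. Pictures are saved under pics/ and viewed, and the job is handed in when it is done.

```bash
ls; mkdir -p pics
python3 - <<'E'
from cell import robot, grip, kin, viewer
import cv2,numpy as np
o=robot.observe(); print(o)
for n in ["scene","top","wrist"]:
    im=viewer.read_camera(n); cv2.imwrite(f"pics/a_{n}.png",im[:,:,::-1]); 
    i=viewer.camera_info(n); print(n,np.round(i["camera_matrix"],1).tolist(),np.round(i["R"],3).tolist(),np.round(i["t"],1).tolist())
E
```

```text
pics
{'t': 0.0, 'joints': array([-1.19296214,  0.4683854 , -0.01159246,  1.60360191,  0.00604543,
        1.07140932, -0.05633383]), 'joint_velocities': array([ 7.86159290e-05, -8.99150476e-04,  1.36400711e-03, -4.71161533e-05,
       -2.23277207e-03,  2.11368294e-06,  1.52088962e-03]), 'joint_torque': array([ 7.19611653e-04, -5.20566809e+01, -1.18969320e-02, -2.43745798e+01,
       -5.66150411e-02,  1.73906679e-02,  1.68781585e-04]), 'tcp_pos': array([265.38524575, 592.72244914, 213.6440171 ]), 'tcp_rot': array([ 0.32876658,  1.54566995, -0.33154645]), 'contact_force': array([-0.51698444,  0.49730967, -0.21614671]), 'wrist_torque': array([-0.03442196, -0.0191485 , -0.01626353]), 'grip_width': 1.00050691787185}
scene [[402.5, 0.0, 285.0], [0.0, 402.5, 207.9], [0.0, 0.0, 1.0]] [[0.822, -0.57, 0.008], [-0.241, -0.359, -0.902], [0.517, 0.739, -0.432]] [-440.3, 223.9, 863.4]
top [[534.4, 0.0, 274.7], [0.0, 534.4, 210.6], [0.0, 0.0, 1.0]] [[0.003, -1.0, -0.013], [-0.987, -0.001, -0.16], [0.16, 0.013, -0.987]] [9.5, 543.9, 1729.7]
wrist [[296.8, 0.0, 276.0], [0.0, 296.8, 208.8], [0.0, 0.0, 1.0]] [[0.41, 0.912, -0.001], [0.872, -0.392, 0.293], [0.267, -0.121, -0.956]] [-648.7, -32.5, 392.5]
```

View pics/a_scene.png

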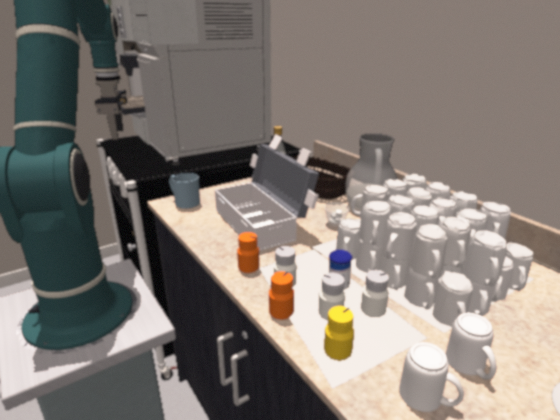

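View pics/a_top.png

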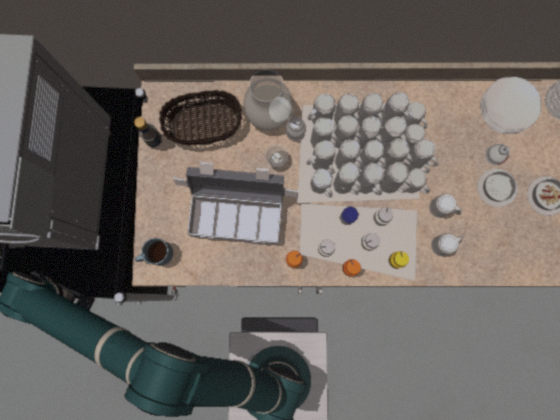

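```bash
cat > h.py <<'E'
from cell import robot, grip, kin, viewer
import cv2,numpy as np
from scipy.spatial.transform import Rotation as Ro
def shot(cam,name=None):
    i=viewer.camera_info(cam); im=viewer.read_camera(cam)
    if name: cv2.imwrite(f"pics/{name}.png",im[:,:,::-1])
    return im,i
def towld(i,p): return np.array(i["R"]).T@(np.array(p)-np.array(i["t"]))
def pin(cam,name,i):
    return [(round(d["confidence"],2),np.round(towld(i,d["at"]),0).tolist()) for d in viewer.pinpoint(name,cam)]
def topix(i,X):
    c=np.array(i["R"])@np.array(X)+np.array(i["t"]); k=np.array(i["camera_matrix"])@c; return k[:2]/k[2]
def ray(i,uv,z):
    R=np.array(i["R"]);C=-R.T@np.array(i["t"]);d=R.T@np.linalg.inv(i["camera_matrix"])@np.array([uv[0],uv[1],1.])
    return C+d*(z-C[2])/d[2]
def down(yaw):  # tool x down, tool y horizontal at angle yaw
    x=np.array([0,0,-1.]);y=np.array([np.cos(yaw),np.sin(yaw),0]);return Ro.from_matrix(np.c_[x,y,np.cross(x,y)]).as_rotvec()
E
python3 - <<'E'
from h import *
for cam in ["top","scene"]:
    im,i=shot(cam)
    for n in ["jar_a","box","lid_top","clip_front_left_tip","clip_front_right_tip","clip_left_tip","clip_right_tip","blue_mug","creamer","sugar_bowl"]:
        print(cam,n,pin(cam,n,i))
E
```

```text
top jar_a [(0.79, [424.0, -156.0, 5.0]), (0.76, [529.0, -349.0, 2.0]), (0.7, [384.0, -397.0, 7.0]), (0.64, [386.0, -57.0, -2.0]), (0.63, [361.0, -240.0, 4.0]), (0.61, [441.0, -305.0, 1.0])]
top box [(0.76, [510.0, 141.0, 2.0])]
top lid_top [(0.87, [636.0, 128.0, 164.0])]
top clip_front_left_tip [(0.75, [657.0, 219.0, 241.0])]
top clip_front_right_tip [(0.47, [639.0, 46.0, 241.0])]
top clip_left_tip []
top clip_right_tip [(0.42, [580.0, -57.0, 134.0])]
top blue_mug [(0.85, [402.0, 409.0, 6.0])]
top creamer [(0.59, [528.0, -234.0, -1.0]), (0.5, [440.0, -304.0, 3.0])]
top sugar_bowl [(0.89, [730.0, 4.0, 3.0])]
scene jar_a [(0.97, [382.0, -56.0, 2.0]), (0.95, [357.0, -239.0, 0.0]), (0.91, [425.0, -157.0, 2.0]), (0.82, [445.0, -301.0, -0.0]), (0.63, [391.0, -396.0, 1.0]), (0.62, [529.0, -349.0, -1.0])]
scene box [(0.8, [518.0, 142.0, -1.0])]
scene lid_top [(0.79, [637.0, 133.0, 162.0]), (0.72, [583.0, -63.0, 138.0]), (0.68, [445.0, -301.0, -3.0])]
scene clip_front_left_tip [(0.62, [656.0, 220.0, 237.0])]
scene clip_front_right_tip [(0.74, [638.0, 49.0, 240.0])]
scene clip_left_tip [(0.64, [625.0, 326.0, 131.0])]
scene clip_right_tip [(0.77, [586.0, -66.0, 137.0])]
scene blue_mug [(0.58, [401.0, 404.0, 5.0])]
scene creamer [(0.57, [532.0, -231.0, -4.0])]
scene sugar_bowl [(0.88, [735.0, 5.0, -3.0])]
```

Three white jars are on the paper at about (425,-156), (441,-303) and (529,-349). The look-alikes are two orange and one yellow. The creamer is at (530,-232). Next I refine the box pose from the top view.

Run:
```python
from h import *
im,i=shot("top")
d=viewer.silhouettes("box","top"); print([(round(x["confidence"],2),x["mask"].sum()) for x in d])
c=im[145:265,160:310,::-1]; c=cv2.resize(c,None,fx=5,fy=5,interpolation=cv2.INTER_CUBIC); cv2.imwrite("pics/b1.png",c)
b=np.array([514,141.]);yw=-0.105
R=np.array([[np.cos(yw),-np.sin(yw)],[np.sin(yw),np.cos(yw)]])
for p in [(-65,-148),(-65,148),(65,148),(65,-148)]:
    q=b+R@np.array(p); uv=topix(i,[*q,75]); v=((uv-[160,145])*5).astype(int); cv2.circle(c,tuple(map(int,v)),4,(0,0,255),-1)
cv2.imwrite("pics/b2.png",c)
```

```text
[(0.83, np.int64(6832)), (0.72, np.int64(110))]
```

View pics/b2.png

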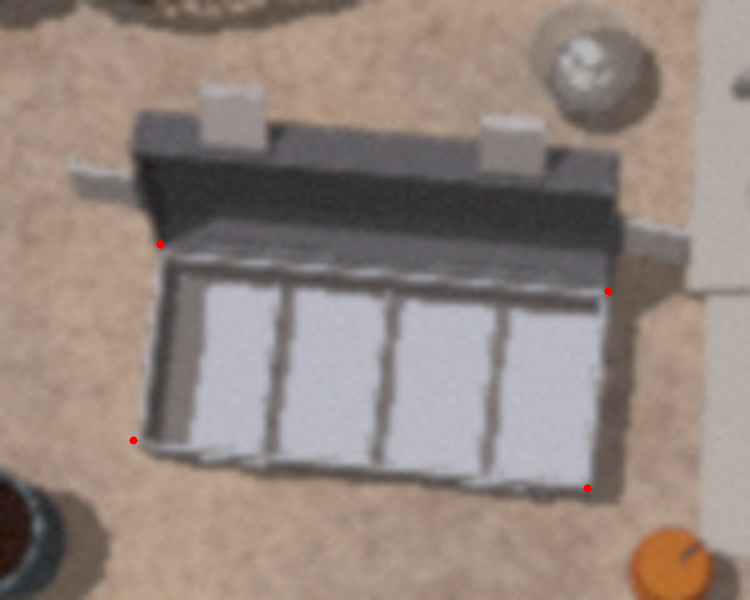

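Run:
```python
from h import *
i=viewer.camera_info("top")
P=[ray(i,np.array(p)/5+[160,145],75)[:2] for p in [(592,491),(140,450),(162,252),(609,296)]]
print(np.round(P,1))
M=np.array([(-65,-148),(-65,148),(65,148),(65,-148)],float)
A=np.array(P);Mc=M;U,S,Vt=np.linalg.svd((A-A.mean(0)).T@Mc);Rm=U@Vt;yw=np.arctan2(Rm[1,0],Rm[0,0]);t=A.mean(0)
print(yw,t,(Mc@Rm.T+t-A).round(1))
```

```text
[[432.3  -2.2]
 [458.5 290.9]
 [589.2 280.2]
 [560.  -13.1]]
-0.09241383762785109 [510.01620764 138.92719256] [[-0.7 -0.2]
 [ 0.4  1.4]
 [-0.8  0.1]
 [ 1.  -1.3]]
```

Run:
```python
from h import *
rv=robot.observe()["tcp_rot"]
robot.servo_line([240,540,400],feed=300)
robot.movep([430,-230,380],down(0.0))
o=robot.observe(); print(o["t"],o["joints"].round(2),o["tcp_pos"].round(0),o["contact_force"].round(1))
im,i=shot("wrist","c1"); print(pin("wrist","jar_a",i)); print(pin("wrist","creamer",i))
R=np.array(i["R"]);print((-R.T@i["t"]).round(0), R.round(2).tolist())
for y in [0,1.57,3.14,-1.57]:
    q=kin.ik([441,-303,60],down(y)); print(y,None if q is None else np.round(q,2))
```

```text
4.9417 [ 0.07  0.04  0.37  1.78 -0.01  1.32  0.44] [ 431. -229.  380.] [-0.3  0.3  0.3]
[(0.91, [364.0, -242.0, 1.0]), (0.91, [385.0, -389.0, -0.0]), (0.76, [526.0, -349.0, 3.0]), (0.69, [440.0, -303.0, 2.0]), (0.67, [384.0, -51.0, 5.0])]
[(0.75, [528.0, -238.0, 2.0])]
[ 430. -147.  550.] [[1.0, 0.0, 0.0], [0.0, -0.96, 0.29], [0.0, -0.29, -0.96]]
0 [ 0.25  0.51  0.37  2.01 -0.29  0.67  0.8 ]
1.57 [ 0.34  0.5   0.25  2.01 -0.19  0.66  2.28]
3.14 [-0.36  1.01  1.34  2.05 -1.13  1.14 -1.62]
-1.57 [ 0.18  0.52  0.45  2.02 -0.36  0.68 -0.71]
```

View pics/c1.png

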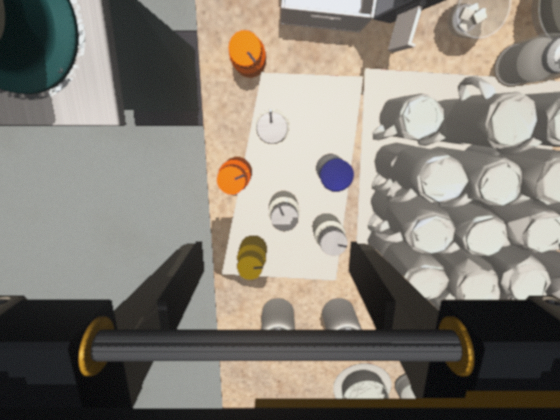

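Run:
```python
from h import *
im,i=shot("wrist")
for p in [(272,126),(285,213),(333,237)]: print("cap",ray(i,p,90).round(1))
for p in [(385,283),(408,270),(395,232),(275,315),(340,315)]: print("mug",ray(i,p,100).round(0))
c=cv2.resize(im[80:280,210:400,::-1],None,fx=4,fy=4,interpolation=cv2.INTER_CUBIC)[:,:]; cv2.imwrite("pics/c2.png",cv2.resize(c,(600,600)) if 0 else c[:600])
```

```text
cap [ 424.4 -158.5   90. ]
cap [ 444.9 -295.    90. ]
cap [ 525.4 -337.2   90. ]
mug [ 617. -418.  100.]
mug [ 654. -393.  100.]
mug [ 624. -324.  100.]
mug [ 428. -483.  100.]
mug [ 544. -483.  100.]
```

View pics/c2.png

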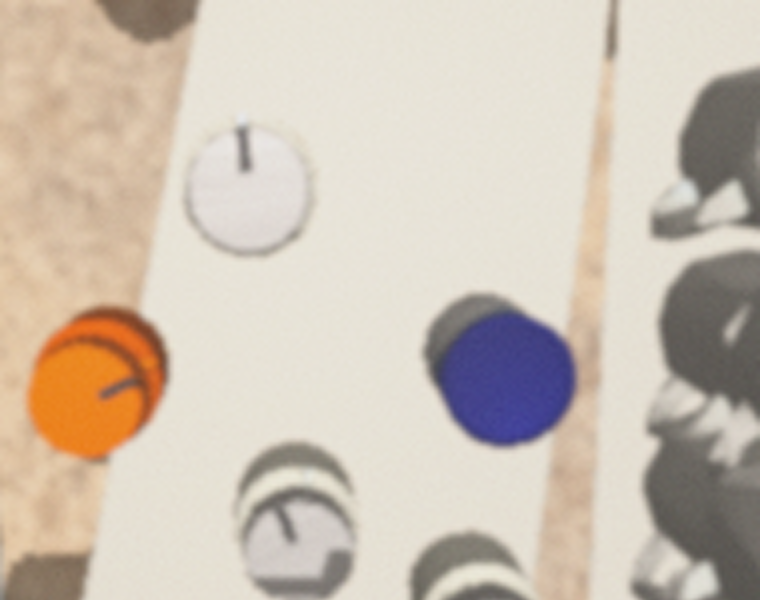

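```bash
cat >> h.py <<'E'
def st(): 
    o=robot.observe(); print("t%.1f"%o["t"],"j",o["joints"].round(2),"tcp",o["tcp_pos"].round(1),"F",o["contact_force"].round(1),"T",o["wrist_torque"].round(3),"g",round(o["grip_width"],3)); return o
def twist(x,y,yaw,dz=60,ang=1.45,n=5,force=25):
    robot.movep([x,y,170],down(yaw)); robot.servo_line([x,y,dz],feed=150); st()
    grip(0.0,force); st()
    q=np.array(robot.observe()["joints"])
    for k in range(1,n+1):
        p=q.copy(); p[6]-=ang*k/n; robot.goto_joints(p); o=robot.observe(); print(o["t"].round(1),o["joints"][6].round(2),"T",o["wrist_torque"].round(3),"F",o["contact_force"].round(1))
E
python3 - <<'E'
from h import *
grip(0.75)
twist(424.5,-157.5,0.6)
E
```

```text
t7.4 j [ 0.08  0.39  0.24  2.2  -0.17  0.57  1.04] tcp [ 425.3 -157.9   60.8] F [ 0.1 -0.1 -0.1] T [ 0.002 -0.016 -0.006] g 0.749
t7.9 j [ 0.08  0.39  0.24  2.2  -0.17  0.57  1.04] tcp [ 424.3 -157.9   60.4] F [-2.  -1.2  5.1] T [-0.425  0.692  0.054] g 0.496Traceback (most recent call last):
  File "<stdin>", line 3, in <module>
  File "h.py", line 25, in twist
    p=q.copy(); p[6]-=ang*k/n; robot.goto_joints(p); o=robot.observe(); print(o["t"].round(1),o["joints"][6].round(2),"T",o["wrist_torque"].round(3),"F",o["contact_force"].round(1))
                                                                              ^^^^^^^^^^^^
AttributeError: 'float' object has no attribute 'round'
```

```bash
sed -i 's/print(o\["t"\].round(1),/print(round(o["t"],1),/' h.py
cat >> h.py <<'E'
def tw(ang,n=4):
    q=np.array(robot.observe()["joints"])
    for k in range(1,n+1):
        p=q.copy(); p[6]-=ang*k/n; robot.goto_joints(p); o=robot.observe(); print(round(o["t"],1),o["joints"][6].round(2),"T",o["wrist_torque"].round(3),"F",o["contact_force"].round(1))
E
python3 - <<'E'
from h import *
st(); tw(1.16)
b=[511,139.5]
st()
for y in (1.478,-1.663): print(y,kin.ik([511,139,170],down(y)))
E
```

```text
t8.3 j [ 0.08  0.39  0.24  2.2  -0.17  0.57  0.76] tcp [ 424.7 -157.5   60.4] F [ 0.1  1.9 -0.3] T [ 0.401 -0.173  0.052] g 0.495
8.7 0.47 T [ 0.267 -0.371  0.025] F [ 1.1  0.5 -1.3]
9.1 0.18 T [ 0.119 -0.363  0.075] F [ 1.5  0.1 -1.7]
9.4 -0.11 T [-0.03  -0.266 -0.009] F [ 0.7 -0.3 -0.9]
9.8 -0.4 T [-0.075 -0.162  0.005] F [ 1.3  0.8 -0.8]
t9.8 j [ 0.08  0.39  0.24  2.2  -0.17  0.57 -0.4 ] tcp [ 424.7 -157.7   60.4] F [ 1.3  0.8 -0.8] T [-0.075 -0.162  0.005] g 0.495
1.478 [-0.08197095  0.34257011 -0.29740909  1.92334571  0.12665005  0.89356542
  1.03535805]
-1.663 [-0.67456415  0.32895123  0.41860753  1.9618813  -0.17056403  0.88456716
 -1.83034155]
```

```bash
cat >> h.py <<'E'
B=np.array([511,139.5]);YW=-0.092
def bx(x,y):
    c,s=np.cos(YW),np.sin(YW); return B+np.array([c*x-s*y,s*x+c*y])
def place(y,ztcp,x=0,rel=0.6):
    o=robot.observe()["tcp_pos"]
    robot.servo_line([o[0],o[1],185],feed=200)
    t=bx(x,y); a=bx(x-50,y)
    robot.movep([*a,190],down(1.478)); robot.servo_line([*t,190],feed=150); st()
    robot.servo_line([*t,ztcp+15],feed=150)
    for z in (ztcp+8,ztcp+4,ztcp+2,ztcp+1,ztcp):
        robot.servo_line([*t,z],feed=40); o=robot.observe(); print(z,o["contact_force"].round(1))
        if o["contact_force"][2]>6: break
    st(); grip(rel); robot.hold(.2); st()
    p=robot.observe()["tcp_pos"]; robot.servo_line([p[0],p[1],190],feed=200)
E
python3 - <<'E'
from h import *
robot.servo_line([424.7,-157.7,100],feed=150); st()
place(-36,65)
p=bx(-140,-36)
shot("wrist","d1"); 
shot("top","d2")
E
```

```text
t10.2 j [ 0.05  0.31  0.27  2.18 -0.13  0.66 -0.43] tcp [ 424.1 -157.5   99.7] F [-0.3  0.7 -5.2] T [-0.026  0.162 -0.001] g 0.498
t12.7 j [-0.15  0.28 -0.13  1.94  0.05  0.92  1.17] tcp [507.3 103.1 189.4] F [-0.7 -0.2 -4.5] T [ 0.06   0.029 -0.026] g 0.497
73 [ 0.3  1.2 -5.6]
69 [ 0.2 -0.1 -5. ]
67 [ 0.1  0.3 -4.7]
66 [-1.   0.5 -4.3]
65 [ 0.3 -0.4 -4.6]
t14.9 j [-0.17  0.47 -0.12  2.03  0.09  0.65  1.14] tcp [507.7 103.7  65. ] F [ 0.3 -0.4 -4.6] T [ 0.012  0.003 -0.048] g 0.494
t15.5 j [-0.17  0.47 -0.12  2.03  0.09  0.65  1.14] tcp [507.8 103.7  65.2] F [ 0.2 -0.8  0.5] T [0.014 0.073 0.01 ] g 0.604
```

View pics/d1.png

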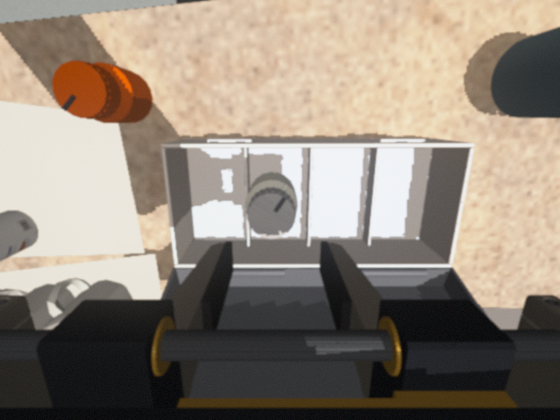

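Run:
```python
from h import *
im,i=shot("wrist")
c=cv2.resize(im[120:290,150:490,::-1],None,fx=2.3,fy=2.3,interpolation=cv2.INTER_CUBIC)
for p in [(-65,-148),(-65,148),(65,148),(65,-148)]:
    uv=(topix(i,[*bx(*p),75])-[150,120])*2.3; cv2.circle(c,tuple(map(int,uv)),2,(0,0,255),-1)
print([(a,b) for a,b in pin("wrist","jar_a",i)], bx(0,-36))
cv2.imwrite("pics/d3.png",c)
print(ray(i,(271,209),94))
print(pin("wrist","box",i))
```

```text
[(0.88, [386.0, -53.0, 3.0]), (0.66, [515.0, 97.0, 8.0])] [507.69267015 103.65224457]
[504.27459078  98.24146672  94.        ]
[(0.93, [517.0, 142.0, -1.0])]
```

View pics/d3.png

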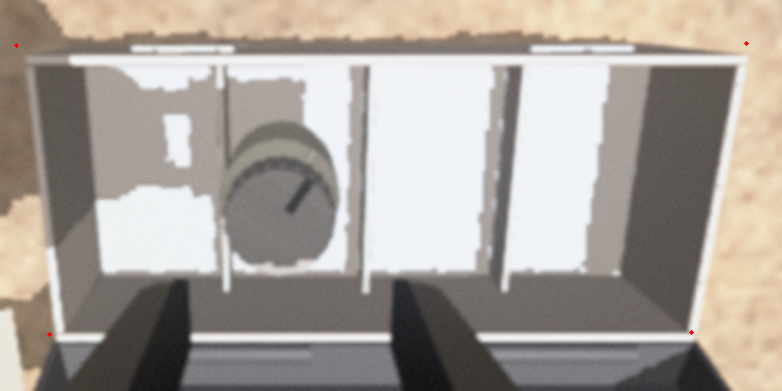

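Run:
```python
from h import *
p=bx(-70,0)
robot.servo_line([*p,300],feed=250)
im,i=shot("wrist")
c=cv2.resize(im[100:290,130:430,::-1],None,fx=2.6,fy=2.6,interpolation=cv2.INTER_CUBIC)
cv2.imwrite("pics/d4.png",c); st()
R=np.array(i["R"]);print(-R.T@i["t"],R.round(3).tolist())
it=viewer.camera_info("top"); im,_=shot("top"); c=cv2.resize(im[160:265,170:300,::-1],None,fx=5,fy=5,interpolation=cv2.INTER_CUBIC);cv2.imwrite("pics/d5.png",c)
```

```text
t17.3 j [-0.21  0.08 -0.18  1.92  0.02  1.14  1.07] tcp [441.2 144.9 298.5] F [ 0.2 -0.8 -0.7] T [ 0.026  0.016 -0.037] g 0.598
[358.62344745 152.48575035 469.35034819] [[0.095, 0.995, -0.001], [0.952, -0.091, 0.292], [0.291, -0.028, -0.956]]
```

View pics/d4.png

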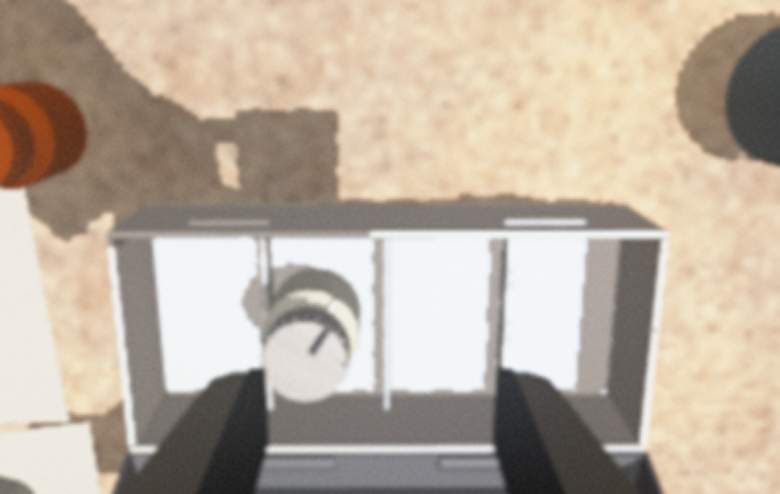

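View pics/d5.png

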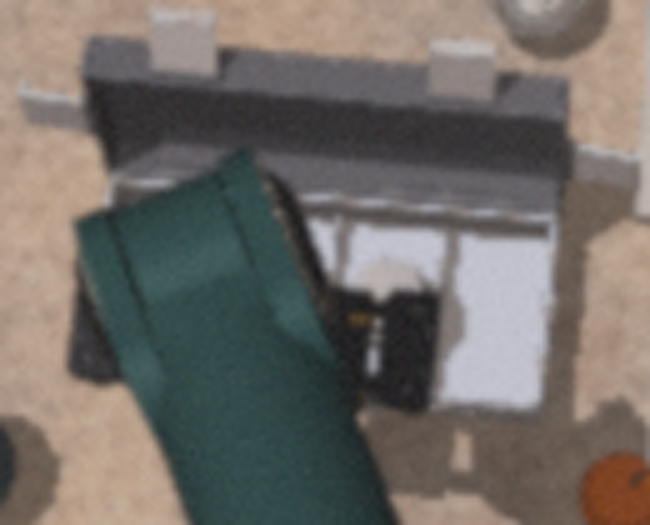

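Run:
```python
from h import *
i=viewer.camera_info("wrist")
px=[(109,234),(665,235),(645,449),(131,449)]
A=np.array([ray(i,np.array(p)/2.6+[130,100],75)[:2] for p in px]); print(A.round(1))
M=np.array([(-65,-148),(-65,148),(65,148),(65,-148)],float)
t=A.mean(0);U,S,Vt=np.linalg.svd((A-t).T@M);Rm=U@Vt;yw=np.arctan2(Rm[1,0],Rm[0,0]);print(yw,t,(M@Rm.T+t-A).round(1))
for z,p in [(30,(267,405)),(30,(387,405)),(30,(264,240)),(30,(376,240))]: print(ray(i,np.array(p)/2.6+[130,100],z).round(1))
c=ray(i,np.array((306,362))/2.6+[130,100],94);print("cap",c.round(1))
```

```text
[[437.8   2. ]
 [466.1 291.5]
 [590.8 281.6]
 [563.  -10.3]]
-0.09511237879989366 [514.39999789 141.18744162] [[-2.1 -2. ]
 [-2.3  3.2]
 [ 2.3  0.8]
 [ 2.1 -2. ]]
[564.1  61.5  30. ]
[571.2 136.   30. ]
[459.   74.3  30. ]
[465.2 139.5  30. ]
cap [511.6  98.5  94. ]
```

```bash
sed -i 's/^B=.*/B=np.array([513,142.5]);YW=-0.093/' h.py
python3 - <<'E'
from h import *
grip(0.75)
robot.movep([470,-230,300],down(0.0))
im,i=shot("wrist","e1"); print(pin("wrist","jar_a",i))
cv2.imwrite("pics/e2.png",cv2.resize(im[80:300,180:430,::-1],None,fx=2.7,fy=2.7,interpolation=cv2.INTER_CUBIC))
i=viewer.camera_info("scene"); viewer.read_camera("scene"); print(pin("scene","jar_a",i))
E
```

```text
[(0.98, [385.0, -387.0, -1.0]), (0.84, [384.0, -51.0, -0.0]), (0.76, [443.0, -306.0, 2.0]), (0.74, [362.0, -242.0, 3.0]), (0.56, [529.0, -349.0, 3.0])]
[(0.85, [446.0, -299.0, -3.0]), (0.85, [385.0, -59.0, -1.0]), (0.78, [356.0, -239.0, 2.0]), (0.73, [511.0, 99.0, 6.0]), (0.69, [387.0, -396.0, 1.0]), (0.68, [529.0, -349.0, -2.0]), (0.57, [735.0, 5.0, -0.0])]
```

View pics/e2.png

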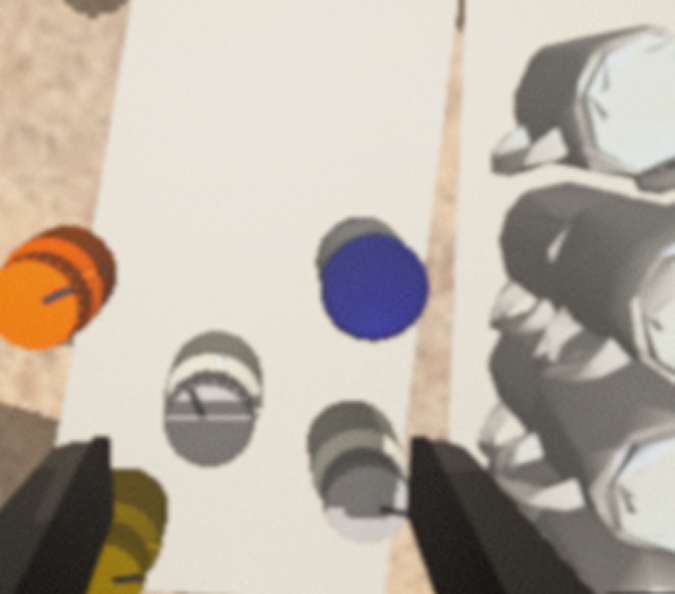

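Run:
```python
from h import *
twist(443.5,-302.5,0.6); st()
# regrasp test: release and look
grip(0.7); robot.hold(.1)
o=robot.observe()["tcp_pos"]; robot.servo_line([o[0],o[1],190],feed=200)
im,i=shot("wrist"); print(pin("wrist","jar_a",i), o)
cv2.imwrite("pics/e3.png",cv2.resize(im[0:290,130:430,::-1],None,fx=2.05,fy=2.05,interpolation=cv2.INTER_CUBIC))
```

```text
t21.0 j [ 0.38  0.5   0.2   2.   -0.15  0.66  1.27] tcp [ 444.3 -302.8   60.9] F [-0.6 -0.3  0.2] T [-0.015 -0.023 -0.011] g 0.752
t21.5 j [ 0.38  0.5   0.2   2.   -0.15  0.66  1.27] tcp [ 443.7 -302.8   60.5] F [-1.3 -0.3  4.3] T [-0.057  0.262  0.055] g 0.493
21.8 0.99 T [ 0.108 -0.116 -0.04 ] F [-0.2  0.6  1.4]
22.2 0.7 T [ 0.172 -0.331 -0.029] F [ 2.   1.5 -0.1]
22.6 0.41 T [ 0.066 -0.151 -0.008] F [ 1.4 -0.1  0.5]
23.0 0.12 T [-0.054 -0.142  0.031] F [0.5 0.9 0.8]
23.4 -0.17 T [-0.151 -0.072  0.006] F [ 0.4 -0.4  0.6]
t23.4 j [ 0.38  0.5   0.2   2.   -0.15  0.66 -0.17] tcp [ 443.7 -303.    60.6] F [ 0.4 -0.4  0.6] T [-0.151 -0.072  0.006] g 0.497
[(0.96, [527.0, -351.0, 3.0]), (0.96, [386.0, -391.0, -0.0]), (0.93, [440.0, -304.0, 2.0]), (0.9, [382.0, -52.0, 1.0]), (0.76, [363.0, -243.0, 2.0])] [ 443.64096706 -302.8163247    60.48721616]
```

View pics/e3.png

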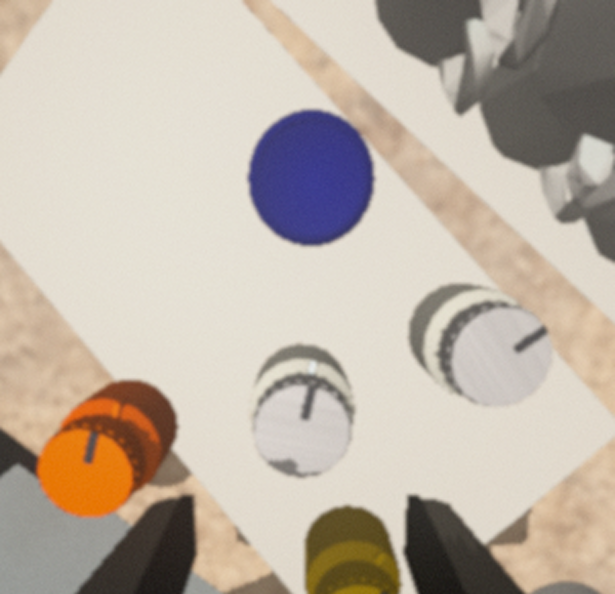

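Run:
```python
from h import *
robot.servo_line([443.6,-302.8,60.5],feed=200); grip(0.0,25); st()
place(36,65)
st()
im,i=shot("wrist","f0"); print(pin("wrist","jar_a",i), bx(0,36))
p=bx(-75,0); robot.servo_line([*p,270],feed=250)
im,i=shot("wrist"); print(pin("wrist","jar_a",i), bx(0,36))
cv2.imwrite("pics/f1.png",cv2.resize(im[100:300,130:430,::-1],None,fx=2.6,fy=2.6,interpolation=cv2.INTER_CUBIC))
```

```text
t26.1 j [ 0.38  0.5   0.2   2.   -0.16  0.66 -0.17] tcp [ 444.1 -302.9   61.4] F [-1.2  0.9  6.5] T [ 0.152  0.371 -0.016] g 0.494
t29.1 j [-0.11  0.35 -0.35  1.86  0.14  0.95  0.96] tcp [516.  177.7 189.5] F [ 0.2  0.1 -4.8] T [0.11  0.05  0.003] g 0.497
73 [ 1.   0.7 -3.7]
69 [ 0.1  0.4 -4.1]
67 [ 0.4 -0.4 -3.9]
66 [ 0.2  0.2 -3.7]
65 [-0.8 -1.9  2.8]
t31.3 j [-0.16  0.52 -0.3   1.95  0.23  0.7   0.88] tcp [516.7 178.3  65.5] F [-0.8 -1.9  2.8] T [-0.212  0.27   0.006] g 0.492
t31.9 j [-0.16  0.52 -0.3   1.95  0.23  0.7   0.88] tcp [516.4 178.4  65. ] F [ 0.5  0.2 -0.4] T [ 0.059  0.005 -0.027] g 0.597
t32.6 j [-0.11  0.35 -0.35  1.87  0.14  0.95  0.96] tcp [515.7 178.  189.1] F [-0.5 -0.3 -0.3] T [ 0.044 -0.011 -0.01 ] g 0.599
[(0.89, [516.0, 177.0, 4.0]), (0.85, [384.0, -49.0, 2.0]), (0.81, [513.0, 99.0, 8.0])] [516.34317594 178.34443018]
[(0.81, [515.0, 97.0, 2.0]), (0.8, [365.0, -242.0, 2.0]), (0.68, [386.0, -51.0, 3.0]), (0.59, [515.0, 178.0, 4.0]), (0.32, [514.0, 140.0, -1.0])] [516.34317594 178.34443018]
```

View pics/f1.png

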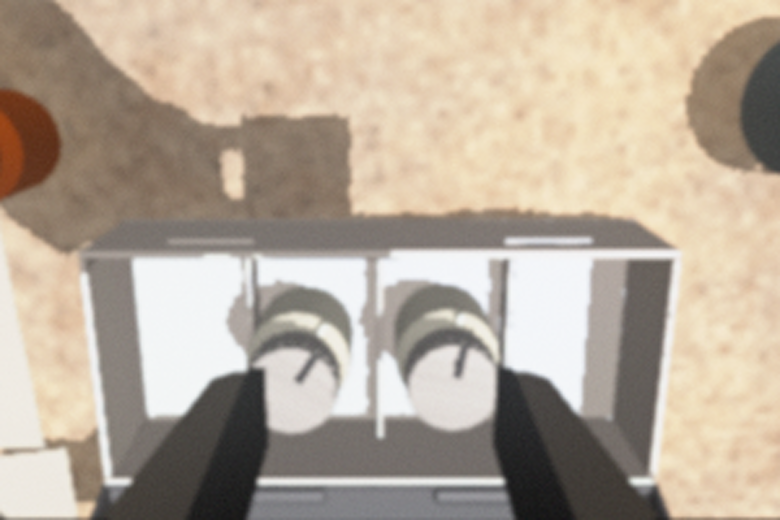

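Run:
```python
from h import *
robot.movep([440,-250,330],down(0.0))
im,i=shot("wrist"); cv2.imwrite("pics/g1.png",cv2.resize(im[40:330,180:560,::-1],None,fx=2,fy=2))
im,i=shot("top"); cv2.imwrite("pics/g2.png",cv2.resize(im[90:230,290:440,::-1],None,fx=4,fy=4,interpolation=cv2.INTER_CUBIC))
print(pin("top","jar_a",i))
```

```text
[(0.55, [384.0, -57.0, 2.0]), (0.54, [515.0, 177.0, 6.0]), (0.5, [510.0, 96.0, 6.0]), (0.44, [358.0, -240.0, 1.0])]
```

View pics/g1.png

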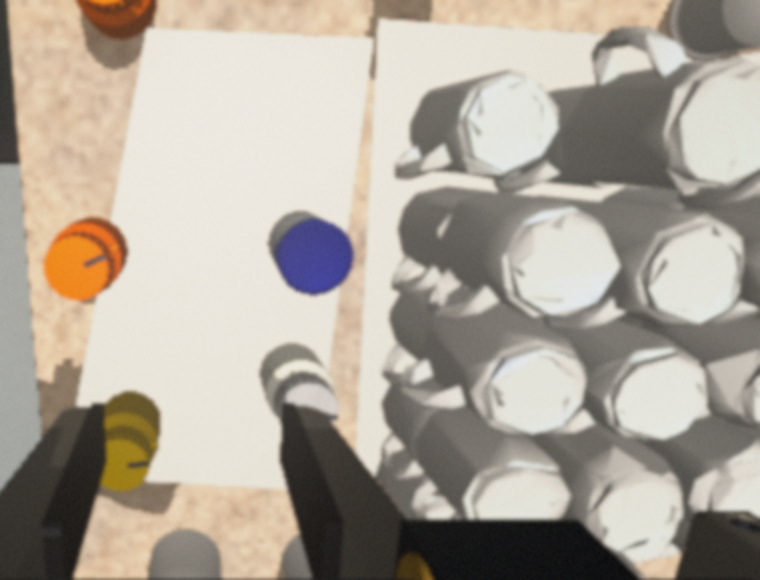

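View pics/g2.png

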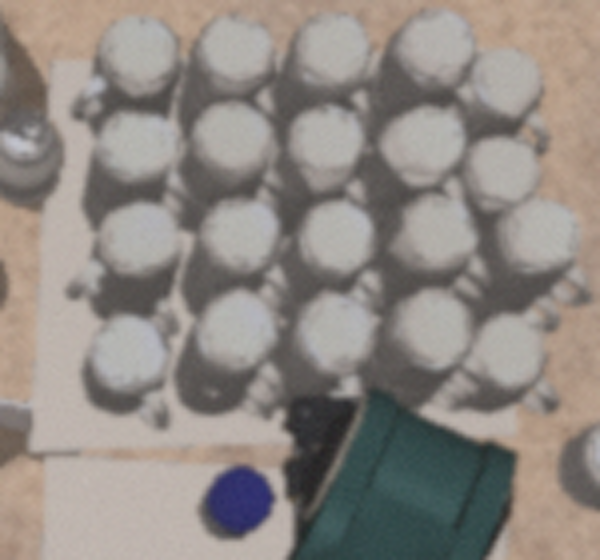

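Run:
```python
from h import *
w=viewer.camera_info("wrist");t=viewer.camera_info("top")
P=lambda i:np.array(i["camera_matrix"])@np.c_[np.array(i["R"]),np.array(i["t"])]
for a,b in [((530,390),(335,332)),((562,262),(238,332)),((518,500),(430,328)),((508,123),(128,353))]:
    X=cv2.triangulatePoints(P(w),P(t),np.array(a,float)/2+[180,40],np.array(b,float)/4+[290,90]);X=X[:3]/X[3];r=topix(w,X.ravel())-(np.array(a)/2+[180,40]);print(X.ravel().round(0),r.round(1))
```

```text
[ 642. -299.  172.] [ 0.2 -0.3]
[ 639. -221.  184.] [-0.1  1. ]
[ 644. -371.  176.] [-0.  0.]
[ 643. -144.   95.] [-0.6 -1.2]
```

Run:
```python
from h import *
grip(0.75)
robot.movep([460,-330,240],down(-1.57)); im,i=shot("wrist","h1"); print(pin("wrist","jar_a",i))
x,y=528,-350
robot.movep([x,y,180],down(-1.57)); robot.servo_line([x,y,60],feed=150); st()
grip(0.0,25); st()
robot.servo_line([x,y,180],feed=200); st()
robot.movep([430,-170,180],down(0.6)); 
robot.servo_line([430,-170,61],feed=150); st()
tw(1.45,5)
grip(0.7); robot.hold(.1)
robot.servo_line([430,-170,190],feed=200)
im,i=shot("wrist"); print(pin("wrist","jar_a",i))
cv2.imwrite("pics/h2.png",cv2.resize(im[0:290,130:430,::-1],None,fx=2.05,fy=2.05,interpolation=cv2.INTER_CUBIC))
```

```text
[(0.95, [362.0, -243.0, 4.0]), (0.85, [382.0, -391.0, -1.0]), (0.81, [385.0, -50.0, 0.0]), (0.67, [528.0, -348.0, 3.0])]
t38.2 j [ 0.4   0.62  0.19  1.76 -0.16  0.77 -0.91] tcp [ 528.7 -350.6   61.3] F [0.7 0.1 0.3] T [ 0.024  0.149 -0.015] g 0.752
t38.7 j [ 0.4   0.62  0.19  1.76 -0.16  0.77 -0.91] tcp [ 528.5 -349.3   60.5] F [-1.2  3.9  5. ] T [0.686 0.285 0.032] g 0.495
t39.5 j [ 0.37  0.48  0.22  1.69 -0.12  0.99 -0.94] tcp [ 526.8 -349.4  178.3] F [-0.2  0.3 -5.2] T [-0.018  0.181 -0.002] g 0.494
t42.0 j [ 0.5   0.41 -0.23  2.15  0.17  0.59  0.75] tcp [ 430.6 -170.2   61.1] F [ 0.2 -0.3 -4.5] T [-0.013  0.024  0.001] g 0.496
42.4 0.46 T [-0.013  0.005  0.043] F [ 0.7  0.  -5. ]
42.7 0.17 T [-0.043  0.078 -0.045] F [ 1.1  0.5 -3.5]
43.1 -0.11 T [-0.094  0.108  0.052] F [-0.9 -0.3 -4.9]
43.5 -0.4 T [-0.07   0.102  0.015] F [-0.4  1.  -5.7]
43.9 -0.69 T [-0.055  0.102  0.046] F [ 0.2 -0.5 -4.3]
[(0.86, [387.0, -54.0, 4.0]), (0.84, [430.0, -171.0, 4.0]), (0.82, [364.0, -243.0, 0.0])]
```

View pics/h2.png

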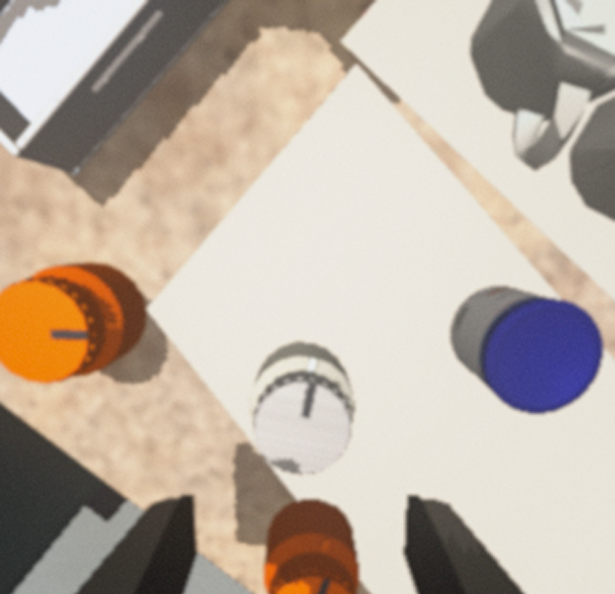

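Run:
```python
from h import *
twist(430.5,-170.5,0.6,dz=60)
grip(0.7); robot.hold(.1)
robot.servo_line([430.5,-170.5,190],feed=200)
im,i=shot("wrist"); print(pin("wrist","jar_a",i))
cv2.imwrite("pics/h3.png",cv2.resize(im[120:260,180:330,::-1],None,fx=4,fy=4,interpolation=cv2.INTER_CUBIC))
```

```text
t47.5 j [ 0.65  0.44 -0.4   2.14  0.29  0.61  0.64] tcp [ 431.1 -170.5   60.6] F [-0.3 -0.7 -0.5] T [-0.098  0.025  0.056] g 0.701
t47.9 j [ 0.65  0.44 -0.4   2.14  0.29  0.61  0.64] tcp [ 430.7 -171.    60.6] F [-1.5 -1.1  5.5] T [-0.306  0.329  0.02 ] g 0.496
48.3 0.35 T [ 0.191 -0.199 -0.038] F [ 0.8  1.1 -0.2]
48.7 0.06 T [ 0.056 -0.363 -0.009] F [ 1.8  0.7 -0.6]
49.0 -0.23 T [-0.069 -0.264 -0.003] F [ 1.1 -0.1 -0.8]
49.4 -0.52 T [-0.207 -0.174 -0.024] F [ 1.1 -0.3 -0.4]
49.8 -0.81 T [-0.25  -0.158  0.067] F [ 0.5 -0.3 -1.3]
[(0.95, [364.0, -242.0, 6.0]), (0.71, [386.0, -48.0, 2.0]), (0.63, [433.0, -172.0, 3.0])]
```

View pics/h3.png

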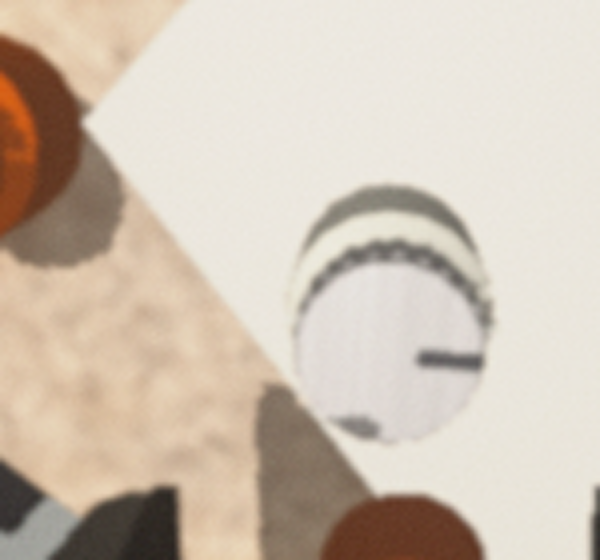

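Run:
```python
from h import *
robot.servo_line([430.5,-170.5,75],feed=150); grip(0.0,35); a=st()
robot.servo_line([430.5,-170.5,120],feed=80); st()
robot.hold(.3); st()
im,i=shot("wrist","k1"); im,i=shot("scene"); cv2.imwrite("pics/k2.png",cv2.resize(im[150:370,200:420,::-1],None,fx=2.7,fy=2.7))
```

```text
t52.6 j [ 0.66  0.41 -0.42  2.13  0.28  0.65 -0.8 ] tcp [ 430.9 -170.7   75.6] F [-0.8  0.1  4.9] T [-0.045  0.355 -0.046] g 0.493
t53.3 j [ 0.7   0.34 -0.46  2.11  0.22  0.74 -0.75] tcp [ 430.  -170.5  119.7] F [ 0.4  0.3 -4.2] T [-0.021  0.143  0.003] g 0.493
t53.6 j [ 0.7   0.34 -0.46  2.1   0.22  0.74 -0.75] tcp [ 430.3 -170.4  119.6] F [-0.7  0.3 -4.5] T [-0.065  0.138 -0.02 ] g 0.489
```

View pics/k2.png

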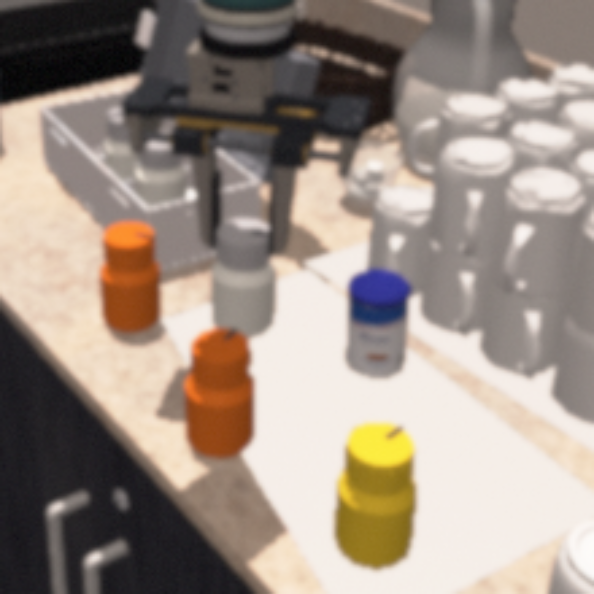

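```bash
sed -i 's/,185\],feed=200/,205],feed=200/; s/190\]/205]/g' h.py
python3 - <<'E'
from h import *
place(110,79.5,rel=0.59)
st()
p=bx(-75,0); robot.servo_line([*p,270],feed=250)
im,i=shot("wrist"); print(pin("wrist","jar_a",i), bx(0,110))
cv2.imwrite("pics/m1.png",cv2.resize(im[100:300,130:430,::-1],None,fx=2.6,fy=2.6,interpolation=cv2.INTER_CUBIC))
E
```

```text
t56.4 j [ 0.22  0.58 -1.    1.74  0.54  1.12  0.53] tcp [523.2 251.3 204.6] F [ 0.3  0.4 -4.1] T [0.02  0.072 0.023] g 0.492
87.5 [-0.3 -0.7 -4.8]
83.5 [-0.6  1.1 -4.9]
81.5 [-1.   0.1 -5. ]
80.5 [ 1.4  0.9 -5.1]
79.5 [-1.2 -0.  -1.4]
t58.6 j [ 0.13  0.72 -0.88  1.83  0.69  0.92  0.41] tcp [523.4 252.1  79.8] F [-1.2 -0.  -1.4] T [-0.133  0.025  0.003] g 0.489
t59.1 j [ 0.13  0.72 -0.88  1.83  0.69  0.92  0.41] tcp [523.3 252.1  79.6] F [-0.7  0.1 -0.9] T [ 0.005 -0.008  0.002] g 0.594
t59.9 j [ 0.22  0.58 -1.    1.74  0.54  1.12  0.53] tcp [522.8 251.4 204. ] F [ 0.1  0.4 -0.7] T [-0.008  0.009  0.01 ] g 0.591
[(0.96, [364.0, -245.0, 5.0]), (0.81, [516.0, 177.0, 6.0]), (0.8, [513.0, 96.0, 5.0]), (0.71, [522.0, 249.0, 7.0])] [523.21525983 252.02464776]
```

View pics/m1.png

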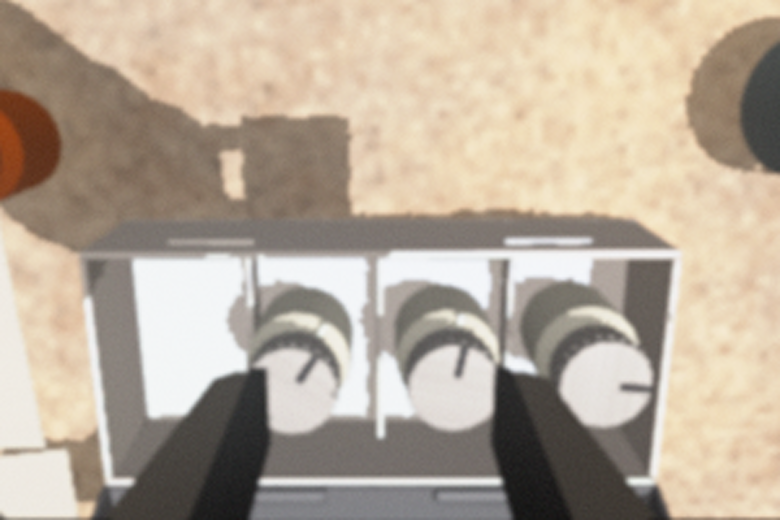

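Run:
```python
from h import *
t=viewer.camera_info("top");s=viewer.camera_info("scene")
P=lambda i:np.array(i["camera_matrix"])@np.c_[np.array(i["R"]),np.array(i["t"])]
X=cv2.triangulatePoints(P(t),P(s),np.array([270.,90]),np.array([376.,144.]));X=(X[:3]/X[3]).ravel();print("pitcher top",X,topix(t,X))
print("mid", ray(t,(268,118),100))
im,i=shot("scene")
for n in ["lid_top","clip_front_left_tip","clip_front_right_tip","clip_left_tip","clip_right_tip"]: print(n,pin("scene",n,i))
for x in (170,113,20,-22):
  for y in (-.093,3.05): print(kin.ik([*bx(x,0),180 if x>0 else 105],down(y)))
```

```text
pitcher top [893.70526047  23.65430311 220.36911058] [269.99757195  90.00269122]
mid [844.85430922  32.66587321 100.        ]
lid_top [(0.97, [637.0, 134.0, 161.0]), (0.73, [736.0, 3.0, 1.0])]
clip_front_left_tip [(0.46, [628.0, 328.0, 135.0])]
clip_front_right_tip [(0.49, [625.0, 326.0, 134.0])]
clip_left_tip [(0.47, [628.0, 329.0, 135.0])]
clip_right_tip [(0.7, [585.0, -63.0, 139.0])]
[ 0.14250897  0.65330302 -0.57260595  1.48452462  0.3756137   1.11459639
 -0.59562118]
[ 0.46009594  0.96400857 -1.25731822  1.46191783  0.92053715  1.37977993
  2.21161038]
[ 0.16900606  0.56948023 -0.604311    1.63122069  0.36003451  1.05440267
 -0.6344794 ]
[ 0.51511628  0.90312111 -1.28649547  1.60945436  0.89026263  1.32428654
  2.14251292]
[ 0.21382372  0.43640643 -0.6717083   1.84609599  0.32440689  0.9706538
 -0.69123119]
[ 0.59424208  0.79165794 -1.33782125  1.82639019  0.82595019  1.22751122
  2.04909301]
[ 0.15954919  0.47712191 -0.62853748  1.99422332  0.38979781  0.79026714
 -0.78820077]
[ 0.55768739  0.812325   -1.25204689  1.97376594  0.90312381  1.07129895
  1.9383321 ]
```

Run:
```python
from h import *
o=robot.observe()["tcp_pos"]; robot.servo_line([o[0],o[1],340],feed=250)
grip(0.0,20)
D=down(-0.093)
robot.movep([*bx(60,0),350],D); robot.servo_line([*bx(175,0),340],feed=250); st()
robot.servo_line([*bx(175,0),172],feed=200); st()
for x in (160,150,140,130,120,113):
    robot.servo_line([*bx(x,0),178],feed=100); o=robot.observe(); print(x,o["contact_force"].round(1))
shot("scene","n1")
```

```text
t64.3 j [ 0.21  0.58 -0.72  1.28  0.37  1.42 -0.58] tcp [686.3 126.9 339.7] F [-0.3 -0.2  1.3] T [-0.016  0.062  0.084] g 0.003
t65.3 j [ 0.2   0.69 -0.67  1.47  0.45  1.13 -0.64] tcp [687.9 126.7 173.8] F [-0.8  0.1  0.3] T [-0.043  0.119 -0.004] g 0.007
160 [-0.   0.4  0.5]
150 [-1.2 -0.4 -0.4]
140 [ 2.2 -1.7  1.6]
130 [2.7 0.4 1.8]
120 [0.2 1.  1.4]
113 [ 0.5 -0.2  1.4]
```

View pics/n1.png

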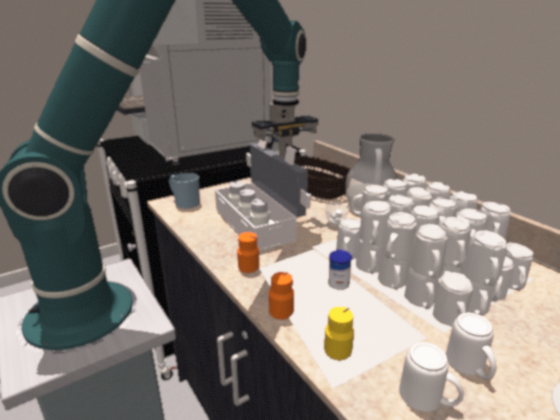

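Run:
```python
from h import *
r=105
for th in np.arange(1.5,-0.01,-0.1):
    x=65-r*np.cos(th)+30*np.sin(th)+18; z=75+r*np.sin(th)+30*np.cos(th)
    robot.servo_line([*bx(x,0),z],feed=110); o=robot.observe(); print(round(th,2),o["contact_force"].round(1),o["tcp_pos"].round(0))
    if np.linalg.norm(o["contact_force"])>25: break
shot("scene","n2")
```

```text
1.5 [-0.1 -0.   0.7] [617. 133. 182.]
1.4 [ 0.5  0.4 -0. ] [607. 134. 184.]
1.3 [ 0.6 -0.  -0.4] [596. 135. 184.]
1.2 [ 0.4 -0.1  0.2] [585. 136. 184.]
1.1 [ 1.  -0.2  1.4] [575. 137. 182.]
1.0 [ 0.3 -0.2  0.1] [564. 138. 179.]
0.9 [ 0.   0.1 -0.3] [554. 139. 176.]
0.8 [-0.2  0.3 -0. ] [544. 140. 171.]
0.7 [-0.1 -0.9 -0.1] [535. 140. 165.]
0.6 [0.3 0.4 0.7] [526. 141. 159.]
0.5 [ 0.8  0.1 -0. ] [518. 142. 151.]
0.4 [ 0.2 -0.8  0.2] [511. 143. 143.]
0.3 [ 0.7  0.3 -0.5] [504. 143. 135.]
0.2 [-0.5 -0.3  0.6] [499. 144. 125.]
0.1 [ 0.6  0.1 -0.3] [494. 144. 115.]
-0.0 [-0.4  0.5  2. ] [492. 145. 105.]
```

View pics/n2.png

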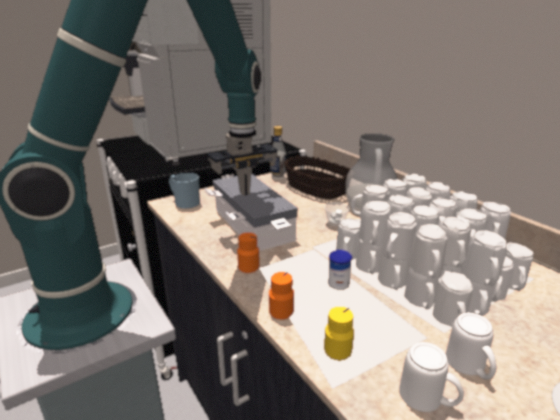

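Run:
```python
from h import *
for z in (104,103,102,101,100,99,98):
    robot.servo_line([*bx(-25,0),z],feed=40); robot.hold(.1); o=robot.observe(); print(z,o["contact_force"].round(1),o["tcp_pos"].round(1))
    if o["contact_force"][2]>14: break
robot.hold(.3)
robot.servo_line([*bx(-25,0),160],feed=200)
robot.servo_line([*bx(-90,0),300],feed=200)
im,i=shot("scene"); cv2.imwrite("pics/n3.png",cv2.resize(im[120:270,170:330,::-1],None,fx=4,fy=4,interpolation=cv2.INTER_CUBIC))
for n in ["lid_top","clip_front_left_tip","clip_front_right_tip","clip_left_tip","clip_right_tip"]: print(n,pin("scene",n,i))
im,i=shot("top"); 
for n in ["lid_top","clip_front_left_tip","clip_front_right_tip","clip_left_tip","clip_right_tip"]: print(n,pin("top",n,i))
im,i=shot("wrist","n4")
for n in ["clip_front_left_tip","clip_front_right_tip","clip_left_tip","clip_right_tip"]: print(n,pin("wrist",n,i))
for p in [(-69,85),(-69,-85),(0,152),(0,-152)]: print(bx(*p).round(0))
```

```text
104 [ 4.8 -0.2  4.8] [490.7 145.1 105.4]
103 [ 1.  -0.8 14.8] [490.7 145.1 105.3]
lid_top [(0.96, [480.0, 143.0, 105.0]), (0.36, [410.0, 237.0, 97.0])]
clip_front_left_tip [(0.56, [409.0, 240.0, 96.0])]
clip_front_right_tip [(0.48, [398.0, 67.0, 90.0])]
clip_left_tip [(0.61, [533.0, 334.0, 84.0])]
clip_right_tip [(0.67, [500.0, -54.0, 78.0])]
lid_top [(0.59, [482.0, 144.0, 106.0]), (0.28, [495.0, -53.0, 79.0])]
clip_front_left_tip []
clip_front_right_tip [(0.75, [391.0, 68.0, 90.0])]
clip_left_tip [(0.45, [532.0, 335.0, 89.0])]
clip_right_tip [(0.48, [493.0, -54.0, 77.0])]
clip_front_left_tip [(0.77, [415.0, 243.0, 99.0])]
clip_front_right_tip [(0.95, [395.0, 68.0, 91.0])]
clip_left_tip [(0.65, [536.0, 337.0, 89.0]), (0.63, [395.0, 65.0, 88.0])]
clip_right_tip [(0.71, [499.0, -53.0, 81.0])]
[452. 234.]
[436.  64.]
[527. 294.]
[499.  -9.]
```

View pics/n3.png

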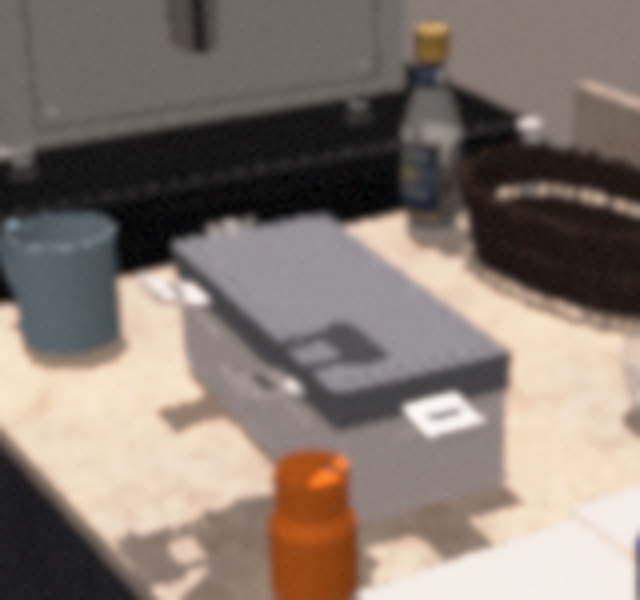

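View pics/n4.png

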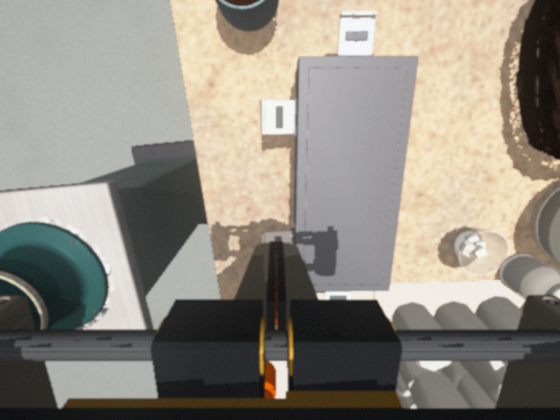

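```bash
cat > clip.py <<'E'
from h import *
def clip(hx,hy,nx,ny,yaw):
    P=lambda d: bx(hx+nx*d,hy+ny*d)
    n=bx(nx,ny)-bx(0,0)
    D=down(yaw)
    robot.movep([*P(38),150],D); st()
    for z in (125,105,95,85,75,65,55,48):
        robot.servo_line([*P(38),z],feed=120); o=robot.observe(); print("z",z,o["contact_force"].round(1),end=" ")
        if np.linalg.norm(o["contact_force"])>25: print("STOP");break
    print()
    for d in (34,30,27,25,23,22,21,20,19,18,17,16,15):
        robot.servo_line([*P(d),48],feed=60); o=robot.observe(); f=o["contact_force"][:2]@n; print("d",d,round(f,1),end=" ")
        if f>15: break
    robot.hold(.3); st()
    robot.servo_line([*P(45),60],feed=150); robot.servo_line([*P(45),160],feed=250)
E
python3 - <<'E'
from h import *
for p,y in [((-107,85),-.093),((-107,-85),-.093),((0,190),1.478),((0,-190),1.478),((0,190),-1.663),((0,-190),-1.663)]:
    for z in (150,48):
        q=kin.ik([*bx(*p),z],down(y)); print(p,y,z,None if q is None else np.round(q,2))
E
```

```text
(-107, 85) -0.093 150 [ 0.14  0.41 -0.87  2.03  0.41  0.88 -1.05]
(-107, 85) -0.093 48 [-0.    0.57 -0.72  2.1   0.59  0.69 -1.21]
(-107, -85) -0.093 150 [ 0.48  0.24 -0.8   2.19  0.24  0.8  -0.57]
(-107, -85) -0.093 48 [ 0.31  0.44 -0.64  2.26  0.49  0.57 -0.8 ]
(0, 190) 1.478 150 [ 0.09  0.78 -1.06  1.67  0.74  1.15  0.31]
(0, 190) 1.478 48 [ 0.05  0.9  -0.99  1.73  0.88  1.02  0.21]
(0, -190) 1.478 150 [ 0.74  0.45 -0.87  1.99  0.44  0.9   1.11]
(0, -190) 1.478 48 [ 0.65  0.62 -0.78  2.05  0.66  0.74  0.93]
(0, 190) -1.663 150 [-0.21  0.57 -0.55  1.69  0.35  0.98 -2.55]
(0, 190) -1.663 48 [-0.27  0.69 -0.47  1.75  0.41  0.8  -2.6 ]
(0, -190) -1.663 150 [ 0.46  0.35 -0.52  2.    0.23  0.84 -1.84]
(0, -190) -1.663 48 [ 0.38  0.51 -0.43  2.06  0.36  0.63 -1.95]
```

Run:
```python
from clip import *
clip(-69,85,-1,0,-.093)
im,i=shot("scene"); cv2.imwrite("pics/p1.png",cv2.resize(im[120:270,170:330,::-1],None,fx=4,fy=4,interpolation=cv2.INTER_CUBIC))
```

```text
t74.9 j [ 0.14  0.41 -0.87  2.03  0.41  0.88 -1.05] tcp [415.  237.  150.6] F [ 0.5  0.2 -0. ] T [-0.058  0.053 -0.043] g 0.002
z 125 [-0.1 -0.   0.2] z 105 [0.1 0.5 0.7] z 95 [-0.6  0.1 -0.3] z 85 [ 1.5 -0.8 -0.3] z 75 [0.3 0.4 0.2] z 65 [-0.3 -0.1  0.9] z 55 [ 0.1 -0.1 -0.3] z 48 [0.7 0.1 0.1] 
d 34 -0.8 d 30 0.7 d 27 0.7 d 25 1.5 d 23 1.8 d 22 1.1 d 21 2.7 d 20 1.3 d 19 1.8 d 18 4.9 d 17 6.4 d 16 9.1 d 15 10.9 t80.6 j [ 0.02  0.59 -0.72  2.06  0.6   0.71 -1.18] tcp [434.1 235.2  47.5] F [-10.6   0.8   3.7] T [ 0.014  2.202 -0.027] g 0.002
```

View pics/p1.png

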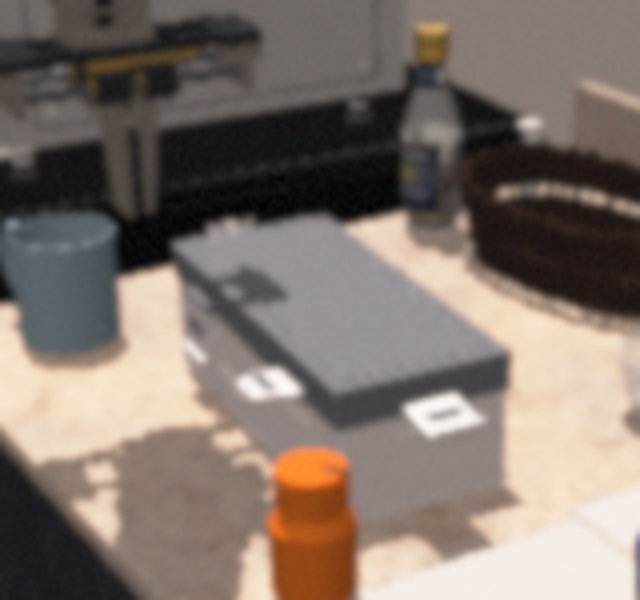

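Run:
```python
from clip import *
clip(-69,-85,-1,0,-.093)
clip(0,-152,0,-1,1.478)
o=robot.observe()["tcp_pos"]; robot.servo_line([o[0],o[1],220],feed=250)
robot.movep([*bx(0,190),200],down(1.478))
clip(0,152,0,1,1.478)
robot.servo_line([*bx(-40,190),300],feed=250)
robot.movep([*bx(-90,0),340],down(-.093))
im,i=shot("wrist","q0"); 
for n in ["lid_top","clip_front_left_tip","clip_left_tip","clip_right_tip"]: print(n,pin("wrist",n,i))
robot.goto_joints([-1.193,0.468,-0.012,1.603,0.006,1.071,-0.056]); st()
im,i=shot("scene"); cv2.imwrite("pics/q1.png",cv2.resize(im[120:270,170:330,::-1],None,fx=4,fy=4,interpolation=cv2.INTER_CUBIC))
for n in ["lid_top","clip_front_left_tip","clip_left_tip","clip_right_tip"]: print(n,pin("scene",n,i))
im,i=shot("top"); cv2.imwrite("pics/q2.png",cv2.resize(im[140:290,130:310,::-1],None,fx=4,fy=4,interpolation=cv2.INTER_CUBIC))
```

```text
t82.3 j [ 0.58  0.28 -0.92  2.19  0.3   0.81 -0.63] tcp [398.8  68.7 149.8] F [ 0.1  0.1 -0.6] T [-0.049  0.149 -0.014] g 0.002
z 125 [-0.6 -1.2  0.4] z 105 [ 0.9 -0.2 -0.4] z 95 [-0.6 -0.2 -0.1] z 85 [-0.6 -0.8  0.4] z 75 [ 0.3  0.2 -0.6] z 65 [-0.5 -0.  -0.2] z 55 [0.1 1.  0.2] z 48 [0.  0.6 0.5] 
d 34 -0.1 d 30 0.2 d 27 0.6 d 25 1.1 d 23 1.4 d 22 0.9 d 21 1.0 d 20 0.6 d 19 1.9 d 18 3.3 d 17 6.2 d 16 7.6 d 15 9.3 t88.0 j [ 0.38  0.5  -0.72  2.21  0.57  0.62 -0.85] tcp [418.5  65.8  47.5] F [-9.7  1.6  3.9] T [0.236 1.941 0.019] g 0.007
t90.3 j [ 0.91  0.59 -1.13  1.98  0.64  0.99  0.94] tcp [494.9 -46.  149.4] F [0.1 0.3 0.2] T [-0.051  0.015  0.016] g 0.005
z 125 [-0.3 -0.3 -0.2] z 105 [-0.2 -0.7 -0.1] z 95 [ 0.3  0.  -0.5] z 85 [-0.8  0.8 -0.1] z 75 [-0.1 -0.1  0.2] z 65 [0.6 0.3 0.1] z 55 [ 0.4 -0.7 -0.5] z 48 [-0.5 -0.4  0.1] 
d 34 0.9 d 30 0.3 d 27 0.4 d 25 0.8 d 23 -0.5 d 22 1.5 d 21 2.1 d 20 4.9 d 19 7.4 d 18 9.4 d 17 11.8 d 16 13.1 d 15 15.8 t96.0 j [ 0.73  0.71 -0.96  2.04  0.82  0.84  0.76] tcp [496.8 -29.4  47.6] F [ -1.9 -15.    2.5] T [-3.061  0.433  0.061] g 0.008
t99
[... 311 characters left out ...]
 1.1 d 27 0.5 d 25 1.2 d 23 1.4 d 22 1.5 d 21 1.5 d 20 1.4 d 19 5.7 d 18 7.3 d 17 9.8 d 16 11.9 d 15 13.7 t104.8 j [ 0.04  0.83 -0.89  1.76  0.78  0.94  0.29] tcp [528.9 313.9  48.8] F [ 2.9 13.1 -7.1] T [ 2.854 -0.573  0.008] g 0.006
lid_top [(0.69, [486.0, 141.0, 105.0])]
clip_front_left_tip [(0.88, [450.0, 238.0, 39.0]), (0.48, [436.0, 64.0, 36.0])]
clip_left_tip [(0.59, [534.0, 300.0, 38.0])]
clip_right_tip []
t109.4 j [-1.19  0.47 -0.01  1.6   0.01  1.07 -0.06] tcp [266.9 592.6 214.4] F [ 0.6 -0.2  0.2] T [-0.062 -0.032  0.012] g 0.006
lid_top [(0.58, [480.0, 147.0, 106.0])]
clip_front_left_tip [(0.52, [449.0, 236.0, 40.0])]
clip_left_tip []
clip_right_tip [(0.56, [500.0, -10.0, 34.0])]
```

View pics/q1.png

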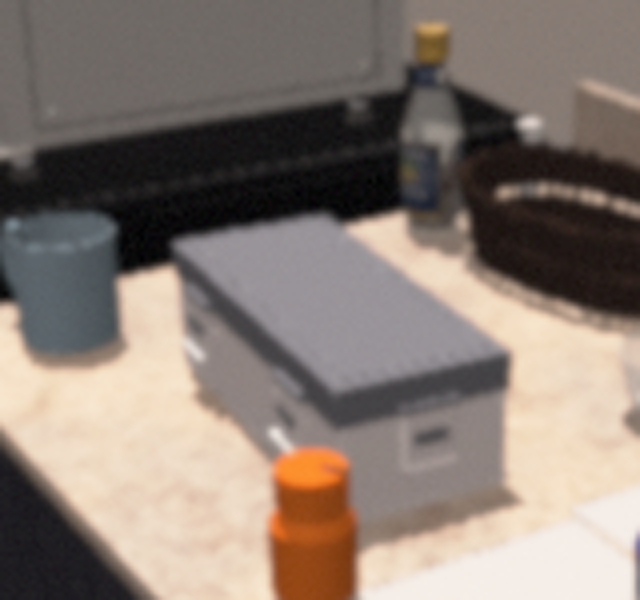

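View pics/q2.png

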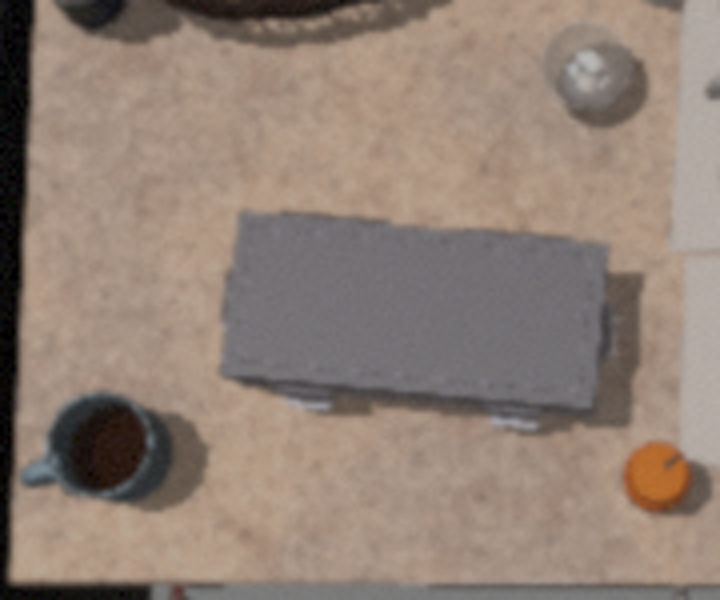

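View pics/q0.png

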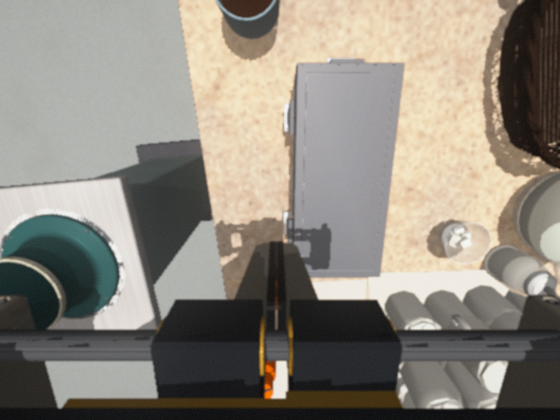

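Run:
```python
from h import *
im,i=shot("top")
for p in [(308,408),(515,429)]: print(ray(i,np.array(p)/4+[130,140],36).round(0))
for p in [(280,373+5),(500,400)]: print("lid edge",ray(i,np.array(p)/4+[130,140],105).round(0))
for y in (85,-85): print([ (d,((topix(i,[*bx(-69-d,y),38])-[130,140])*4).round(0).tolist()) for d in (0,2.5,5,7,10)])
im,i=shot("scene")
for n in ["clip_front_right_tip","clip_left_tip"]: print(pin("scene",n,i))
o=cv2.resize(im[180:250,200:270,::-1],None,fx=8,fy=8,interpolation=cv2.INTER_CUBIC);cv2.imwrite("pics/r1.png",o)
```

```text
[440. 234.  36.]
[423.  63.  36.]
lid edge [457. 247. 105.]
lid edge [439.  72. 105.]
[(0, [309.0, 393.0]), (2.5, [308.0, 396.0]), (5, [308.0, 399.0]), (7, [308.0, 401.0]), (10, [307.0, 405.0])]
[(0, [513.0, 412.0]), (2.5, [513.0, 415.0]), (5, [513.0, 418.0]), (7, [512.0, 421.0]), (10, [512.0, 424.0])]
[(0.54, [439.0, 65.0, 37.0]), (0.38, [500.0, -12.0, 37.0])]
[]
```

View pics/r1.png

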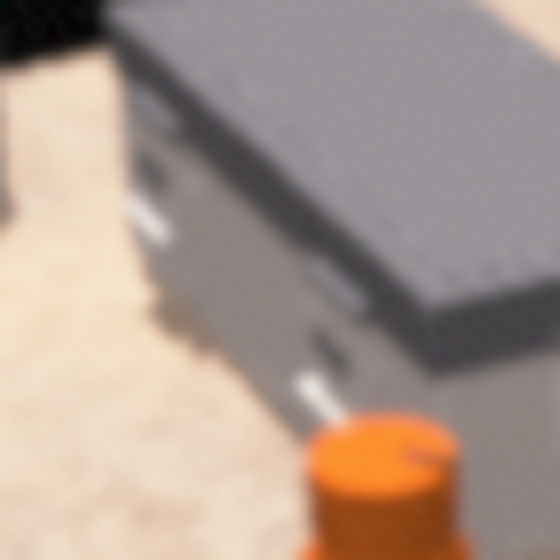

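Run:
```python
from h import *
im,i=shot("scene","z1"); print(pin("scene","creamer",i),pin("scene","blue_mug",i),pin("scene","sugar_bowl",i))
robot.hold(.5); robot.job_done(); print(robot.observe()["t"])
```

```text
[(0.81, [533.0, -234.0, -6.0])] [(0.88, [400.0, 404.0, 1.0]), (0.65, [502.0, -11.0, 36.0])] [(0.81, [734.0, 4.0, 2.0])]
the job is handed in; nothing more can be done
the job is handed in; nothing more can be done
```

The job is handed in at about 110 s of the 210 s allowed. Three white jars were present. I turned each cap clockwise on the counter by 1.45 rad, then set the jars upright in three separate compartments. After that I shut the lid and folded all four clips down.

**What the last checks showed**
- **Caps:** the dark bar lined up with the shoulder tab on all three. At the start one jar looked loose and one tight. The third couldn't be seen, but looked tight before its twist on the counter. The twist torque itself was too noisy to tell loose from tight.
- **Lid:** the top is at about 105 mm, which is fully shut.
- **Clips:** each one stopped hard against the wall at 9 to 16 N. The tips I could locate sit 34 to 40 mm up, right at the box wall.
- **Mug, creamer and sugar bowl:** all within a few millimetres of where they started.
- **Robot:** I parked it clear of everything before handing in.

**What disagreed or failed**
- The first jar settled about 5 mm to one side of where I released it. It stays inside its compartment.
- The first twist on the third jar was made with the jar still slightly off the counter, so I repeated it on the counter.
- The top view seemed to show the front clips sticking out about 10 mm. I put this down to a raised lip on the flap, because the push forces and the other cameras say they are flat.

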